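Run the snap studs of a packed tray shut

ROBOT

A 6-joint arm with a two-finger parallel gripper is mounted at the origin on the work surface. World frame = base frame: x ahead of the robot, y to its left, z up, the work surface at z = 0. Lengths are in m, angles in rad, forces in N, time in s.
With the tool pointing down it reaches from about 0.3 to 0.825 m from the base axis. Payload 5.4 kg.
Tool frame: the origin (TCP) lies between the finger pads, 19 mm behind the fingertips; this is the grasp point; z points along the fingers, y is the line along which they close (so a half turn about z gives the same grasp; the last joint's range is limited). The gripper opens to 92 mm and grips with 3 to 60 N. Pads are 20 mm wide; open, the fingers measure 128 mm over their backs; the gripper's body (75 mm by 189 mm) begins 69 mm behind the grasp point.
Start: joints at [1.023, 0.158, 1.597, -0, 1.386, -0.21], TCP at [0.191, 0.542, 0.233] pointing down, gripper open.
Joint ranges: [-2.91, 2.91], [-0.94, 2.29], [0.18, 2.7], [-1.29, 4.43], [0.17, 2.64], [-3, 3]. Speed limits (rad/s): [2.57, 2.57, 3.14, 3.14, 3.14, 3.14].

INTERFACE

Orientations are given as a unit quaternion [x, y, z, w].
In Python, from bench import telemetry, get_image, get_calibration, order, spot_in, regions_of gives the robot as it stands.
- The arm moves only by the tool drive_tool, never from a script. Its argument "increments" is a list of rows, each a list of 5 numbers: the shift along the tool's x, y, z in mm, then the turn about the tool's z in degrees, then the opening, from -1 (shut) to 1 (fully open), so that 0 is half open. A call has 1 to 5 rows; each row shifts and turns the commanded pose from where the row before left it, along the tool's axes as they then stand; what a row does not reach is not made up. A row lasts 1/10 s, in which the tool goes at most 50 mm and 8.59 degrees, less where a joint would pass 70% of its speed; a pose out of reach is approached as far as the arm can. A call with a gripper value outside its range is refused whole. The fingers move at their own pace and stop on an object; "grip_force" is the grip in N (left out, the last holds). Time passes only in rows, so rows that do not move let the fingers close. It gives the time, the measured TCP pose, the force, the opening and the grip force at its end, in the units of the state.
- telemetry.read_state(): the state, without advancing time (a new reading comes with each control period).
- get_image(name): name is "side" or "top"; returns the picture (400x640x3 uint8, blue, green, red); there is no depth.
- get_calibration(name): a dict with "K" (3x3 intrinsics, pixels), "position" and "attitude" of the camera in the world. Camera axes: x right, y down, z forward; pixel columns grow to the right and rows downward; lengths in m; the calibration is good to about 2 mm. A picture is of the moment at which its call begins. get_calibration takes no time and is no camera call.
- order.hand_in(): hands the job in; it is judged then, once.
Trained networks look in the newest picture that a camera, given by its name, has taken for a name from the list of things; names that differ only in an ending like _2 or _b are one class to them, and where a whole thing is asked for, a point or a joint stands for the part that bears it (a point fixed in the world has none). Each returns a list of dicts, best first, with "score" (0 to 1); they miss things now and then, are a little off and sometimes report something else, mostly with a low value. They report only what shows in the picture. A call takes as long as a camera call.
- spot_in(camera, label): "pixel" ([column, row] in pixels, amid what is visible of it).
- regions_of(camera, label): "mask" (400x640 bool, what is visible of it) and "pixel" ([column, row] in pixels, amid what is visible of it).
The state is a dict: "clock": time; "joint_pos": joint angles; "joint_velocities": joint speeds; "joint_torque": joint torques, N m; "position": TCP position; "orientation": TCP orientation; "contact_force": force on the tool from outside, world axes, zero at the start; "wrist_torque": the same for the moment, N m; "grip_width": opening from 0.0 (shut) to 1.0 (fully open); "finger_force": force on a finger pad.
Only numpy, scipy, OpenCV 4.12 (cv2) and the standard library are available. Lean on these libraries where they do the work, as an engineer would, in place of code of your own. Each camera call takes 0.05 s, during which the arm holds its last target. There are 200 camera calls.

TASK

Shut the clear-lidded tray by running your fingertips lightly along its row of snap studs, in one pass that stays low over the row: start at the red stud, follow the near edge, turn at the yellow corner stud and finish on the green one, so that all seven are pushed fully home. Only touch the tray: do not press hard, do not lift it or shove it out of its place, and leave everything else alone, including the tape and the cutter on its lid. Finish with the hand clear.

Things in the scene. Friction and masses are not known exactly. Their poses are not given: they have to be found in the camera images.
- tray: The lidded tray, loose, about 1.8 kg: blue flange, flush clear lid, 180 (its x) x 250 (its y) x 40 mm high to the flat top. Origin: centre of underside, z up; its -x edge faces the robot, yaw up to 0.4 rad either way. Seven studs on its flange, 45 mm apart, at (x, y) mm: red (-70, 75), white (-70, 30), (-70, -15), (-70, -60), yellow (-70, -105), white (-25, -105), green (20, -105).
- red_stud (a point): Centre of the red stud on the flange's top plane, 40 mm above the table; fixed to the tray, axes as the tray's. Each stud is a blunt cone, 36 mm across its foot, sloping at 28 degrees to a flat 8 mm top, 8 mm above the flange when open and 0.5 mm when home. The slope lets fingertips passing level along the row, 2 mm above the flange, push each stud in.
- yellow_stud (a point): The same at the yellow stud, at the corner where the row turns. Each stud moves straight down by 7.5 mm; about 1.3 N moves it at any depth, and it stays where it is pushed (no spring, no click).
- green_stud (a point): The same at the green stud, where the row ends.
- stud1 (a joint): How far stud 1 (red stud, start of the row) is pushed in, m: 0 fully open, 0.0075 fully home; starts between 0 and 0.0015.
- stud2 (a joint): How far stud 2 (white) is pushed in, m: 0 fully open, 0.0075 fully home; starts between 0 and 0.0015.
- stud3 (a joint): How far stud 3 (white) is pushed in, m: 0 fully open, 0.0075 fully home; starts between 0 and 0.0015.
- stud4 (a joint): How far stud 4 (white) is pushed in, m: 0 fully open, 0.0075 fully home; starts between 0 and 0.0015.
- stud5 (a joint): How far stud 5 (yellow corner stud) is pushed in, m: 0 fully open, 0.0075 fully home; starts between 0 and 0.0015.
- stud6 (a joint): How far stud 6 (white) is pushed in, m: 0 fully open, 0.0075 fully home; starts between 0 and 0.0015.
- stud7 (a joint): How far stud 7 (green stud, end of the row) is pushed in, m: 0 fully open, 0.0075 fully home; starts between 0 and 0.0015.
- open_tray: Bystander: white-rimmed tray of cups without lid or studs, 180 x 250 x 40 mm, loose; origin centre of underside. The two trays change places, left and right.
- tape: Bystander: loose yellow roll of tape lying flat on the clear lid, 76 mm across, 25 mm high; origin centre of underside.
- cutter: Bystander: loose orange cutter lying on the clear lid along about the tray's x, 115 mm long, 20 mm wide, 13 mm high; origin at its underside, near the middle.
- ink_a: Bystander: loose black bottle, red cap, 48 mm across, 130 mm high, beyond the trays; origin centre of underside.
- ink_b: Bystander: the same with a blue cap.
- bowl: Bystander: loose red plastic bowl, 110 mm across, 50 mm high, beyond the trays; origin centre of underside.

How it is judged:
By the outcome, as a careful person would: the job done as asked, in the order asked, and still so for the second after the job is handed in, with the robot touching nothing.
It also fails if it takes over 42 s, if anything falls off the work surface, if the arm or the gripper's body presses on something with over 40 N, if the wrist force passes 120 N, or if a joint passes its speed limit or range.

## Working session

There is one attempt and no reset: what is moved stays moved. The work goes in short steps, Python scripts to look and compute and a tool call to move; the robot and the scene stay as the last step left them, time stands still between calls to the robot, and variables do not carry over. Pictures are saved under pics/ and viewed, at most 10 in all, crops included, and the job is handed in when it is done.

Besides the shell and the picture viewer there is one more tool, called after ">>>" in YAML: its name, and indented under it one key for each argument. drive_tool: Moves the arm, as the interface text tells. Its arguments: {"type":"object","properties":{"increments":{"type":"array","items":{"type":"array","items":{"type":"number"}}},"grip_force":{"type":"number"}},"required":["increments"]}

```bash
mkdir -p pics
python3 - <<'E'
from bench import *
import cv2
print(telemetry.read_state())
for n in("top","side"):
    im=get_image(n);cv2.imwrite(f"pics/{n}0.png",im);print(get_calibration(n))
    for l in("red_stud","yellow_stud","green_stud"):
        print(n,l,[(d["pixel"],round(d["score"],2)) for d in spot_in(n,l)][:3])
E
```

```text
{'clock': 0.0, 'joint_pos': array([ 1.02291497e+00,  1.59049262e-01,  1.59819352e+00,  4.49056934e-06,
        1.38616639e+00, -2.10114991e-01]), 'joint_velocities': array([-0.00172546, -0.00015646,  0.00136764, -0.00108639,  0.00125155,
        0.00012526]), 'joint_torque': array([ 1.19005355e-03, -3.85546660e+01, -3.22118282e+01,  7.02675898e-02,
        3.73446092e-02, -1.18796247e-04]), 'position': array([0.19026789, 0.54200544, 0.23233814]), 'orientation': array([ 1.68081865e-01,  9.85772622e-01, -8.42991418e-04, -3.38097940e-04]), 'contact_force': array([ 0.31829576,  0.06804123, -0.04391454]), 'wrist_torque': array([-0.05721714,  0.02402201,  0.04552288]), 'finger_force': 0.0, 'grip_width': 0.9993131809684337}
{'K': array([[373.34382785,   0.        , 309.34855373],
       [  0.        , 373.34382785, 195.03870535],
       [  0.        ,   0.        ,   1.        ]]), 'position': array([ 0.54704103, -0.00551156,  0.77426716]), 'attitude': array([-0.69788706,  0.71506298, -0.03855392,  0.01233616])}
top red_stud [([387.4, 215.8], 0.8), ([350.7, 118.6], 0.54)]
top yellow_stud [([389.2, 214.1], 0.76), ([398.6, 199.6], 0.48)]
top green_stud [([390.3, 217.3], 0.91), ([441.6, 216.5], 0.25)]
{'K': array([[472.42424001,   0.        , 312.60321183],
       [  0.        , 472.42424001, 206.13626334],
       [  0.        ,   0.        ,   1.        ]]), 'position': array([ 0.24949717, -0.66698559,  0.78312103]), 'attitude': array([ 0.89744612, -0.22278231,  0.09630998, -0.36835158])}
side red_stud [([341.1, 282.1], 0.91), ([364.9, 311.4], 0.52), ([330.6, 307.4], 0.51)]
side yellow_stud [([339.9, 280.0], 0.84), ([401.3, 209.0], 0.68)]
side green_stud [([340.9, 280.1], 0.93), ([352.4, 267.5], 0.71), ([327.3, 305.4], 0.26)]
```

View pics/top0.png

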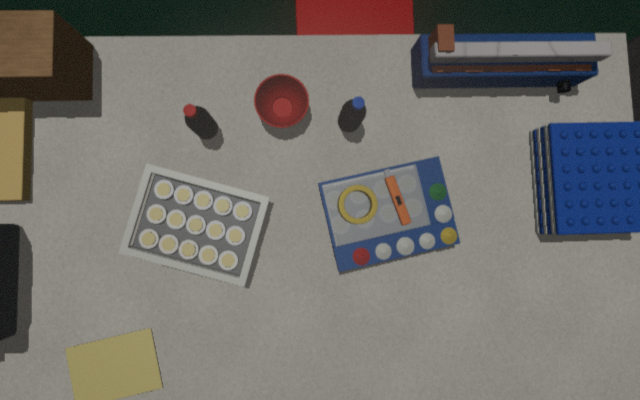

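View pics/side0.png

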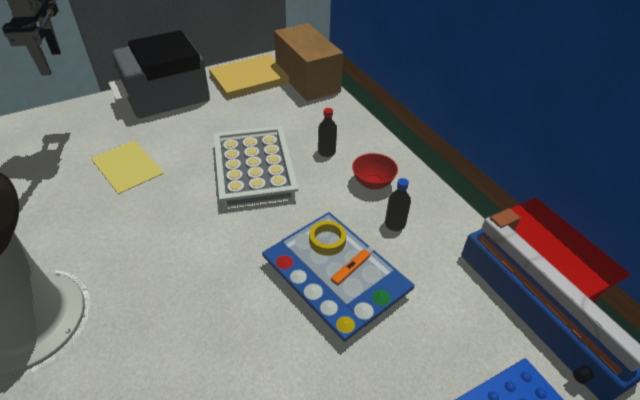

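Both views show the lidded tray on the right. In the top view, red is at (361,256), yellow at (449,236) and green at (437,191). The network spots only mark the tray as a whole, so I'll segment the stud colours and fit the tray pose from both cameras.

```bash
cat > h.py <<'E'
import numpy as np,cv2
from scipy.spatial.transform import Rotation as R
from scipy.optimize import least_squares
from bench import *
S=np.array([(-70,75),(-70,30),(-70,-15),(-70,-60),(-70,-105),(-25,-105),(20,-105)])/1e3
def proj(n,P):
    c=get_calibration(n);q=(P-c["position"])@R.from_quat(c["attitude"]).as_matrix()
    q=q@c["K"].T;return q[:,:2]/q[:,2:]
def world(p,x,y,z):
    c,s=np.cos(p[2]),np.sin(p[2]);return np.array([p[0]+c*x-s*y,p[1]+s*x+c*y,z+0*x]).T
E
cat > fit.py <<'E'
from h import *
seed={"top":[(361,256),(383,251),(405,246),(427,241),(449,236),(443,214),(437,191)],
"side":[(285,262),(299,277),(314,292),(330,308),(346,325),(364,311),(380,297)]}
obs={}
for n in seed:
    im=get_image(n).astype(float);hsv=cv2.cvtColor(im.astype(np.uint8),cv2.COLOR_BGR2HSV)
    o=[]
    for u,v in seed[n]:
        # stud = not flange-blue, connected blob at the seed
        m=((hsv[...,0]<95)|(hsv[...,0]>135)|(hsv[...,1]<90)).astype(np.uint8)
        w=np.zeros_like(m);cv2.circle(w,(u,v),10,1,-1);m&=w
        k,l,st,ce=cv2.connectedComponentsWithStats(m,connectivity=4)
        b=l[v,u];o.append((*ce[b],st[b,4]))
    obs[n]=np.array(o);print(n,obs[n].round(1).tolist())
def res(p,ns):
    P=world(p,S[:,0],S[:,1],.0435);return np.concatenate([(proj(n,P)-obs[n][:,:2]).ravel() for n in ns])
for ns in(["top"],["side"],["top","side"]):
    f=least_squares(res,[.55,-.15,.2],args=(ns,),loss="soft_l1");print(ns,f.x.round(4),f.cost.round(2));
    print(res(f.x,ns).reshape(-1,2).round(1).tolist())
p=f.x;print(world(p,S[:,0],S[:,1],.04).round(4).tolist())
c=np.array([(-.09,-.125),(-.09,.125),(.09,.125),(.09,-.125)])
im=get_image("top");
cv2.polylines(im,[proj("top",world(p,c[:,0],c[:,1],.04)).round().astype(int)],1,(0,255,255),1)
for q in proj("top",world(p,S[:,0],S[:,1],.0435)):cv2.circle(im,tuple(q.round().astype(int)),1,(255,0,255),-1)
im2=get_image("side")
cv2.polylines(im2,[proj("side",world(p,c[:,0],c[:,1],.04)).round().astype(int)],1,(0,255,255),1)
for q in proj("side",world(p,S[:,0],S[:,1],.0435)):cv2.circle(im2,tuple(q.round().astype(int)),1,(255,0,255),-1)
cv2.imwrite("pics/fit.png",np.hstack([cv2.resize(im[150:280,310:470],None,fx=2.4,fy=2.4,interpolation=0),cv2.resize(im2[205:345,255:420],(396,312),interpolation=0)]))
E
python3 fit.py
```

```text
top [[360.8, 256.0, 289.0], [383.0, 251.0, 243.0], [404.9, 245.9, 294.0], [426.7, 240.5, 235.0], [448.8, 235.5, 279.0], [443.0, 213.3, 281.0], [437.6, 191.2, 246.0]]
side [[283.9, 261.7, 200.0], [298.0, 276.2, 192.0], [313.1, 291.3, 247.0], [328.6, 307.3, 214.0], [345.3, 324.3, 264.0], [363.6, 310.5, 265.0], [380.9, 297.2, 236.0]]
['top'] [ 0.561  -0.1899  0.1986] 0.11
[[-0.2, 0.2], [-0.2, -0.0], [0.1, -0.1], [0.2, 0.1], [-0.1, -0.0], [0.2, -0.1], [0.0, -0.1]]
['side'] [ 0.561  -0.1927  0.1984] 0.1
[[-0.1, -0.0], [-0.0, -0.1], [-0.2, 0.0], [0.0, 0.1], [-0.1, 0.0], [0.1, -0.0], [0.3, -0.0]]
['top', 'side'] [ 0.5611 -0.1913  0.1978] 3.16
[[0.5, 0.0], [0.5, -0.2], [0.7, -0.2], [0.9, 0.1], [0.6, -0.1], [0.9, -0.2], [0.8, -0.1], [-0.3, -0.6], [-0.3, -0.7], [-0.5, -0.6], [-0.3, -0.5], [-0.4, -0.6], [-0.3, -0.6], [-0.0, -0.6]]
[[0.4778, -0.1315, 0.04], [0.4866, -0.1756, 0.04], [0.4954, -0.2198, 0.04], [0.5043, -0.2639, 0.04], [0.5131, -0.308, 0.04], [0.5573, -0.2992, 0.04], [0.6014, -0.2903, 0.04]]
```

View pics/fit.png

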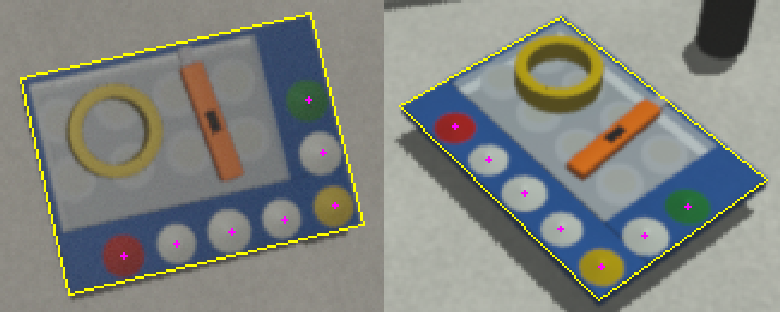

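The fit is good: both cameras agree within about 3 mm and the outline matches. Tray pose is x=0.561, y=-0.191, yaw=0.198. Next I plan the approach to tray (-70, 107) with the fingers shut.

```bash
cat > plan.py <<'E'
import sys
from h import *
T=(0.5611,-0.1913,0.198)
s=telemetry.read_state();h=R.from_quat(s["orientation"]).as_matrix();p=s["position"]
def tray(q):
    c,k=np.cos(T[2]),np.sin(T[2]);d=q[:2]-T[:2];return np.array([c*d[0]+k*d[1],-k*d[0]+c*d[1],q[2]])*1e3
print("t",round(s["clock"],2),"tray-frame mm",tray(p).round(2),"F",s["contact_force"].round(2),"axes",h.T.round(4).tolist(),"grip",s["grip_width"])
if len(sys.argv)>1:
    x,y,z,n=map(float,sys.argv[1:5]);n=int(n)
    g=world(T,np.array([x/1e3]),np.array([y/1e3]),z/1e3)[0]
    a=np.arctan2(h[1,0],h[0,0]);dt=-((np.pi/2+T[2]-a+np.pi)%(2*np.pi)-np.pi)
    print("turn deg",np.degrees(dt).round(2),"goal",g.round(4))
    nt=int(np.ceil(abs(np.degrees(dt))/8.5-.02)) or 1
    for i in range(n):
        ai=a-dt*min(i,nt)/nt;X=np.array([np.cos(ai),np.sin(ai),0]);Y=np.array([X[1],-X[0],0])
        st=(g-p)/n*1e3
        print([round(X@st,1),round(Y@st,1),round(-st[2],1),round(np.degrees(dt)/nt,2) if i<nt else 0,-1])
E
python3 plan.py -70 107 120 16
```

```text
t 0.6 tray-frame mm [-218.96  792.34  233.32] F [ 0.23 -1.08  0.12] axes [[-0.9435, 0.3314, -0.0], [0.3314, 0.9435, 0.0], [0.0, 0.0, -1.0]] grip 1.0026588302746506
turn deg 59.3 goal [ 0.4714 -0.1002  0.12  ]
[np.float64(-29.9), np.float64(-32.1), np.float64(7.1), np.float64(8.47), -1]
[np.float64(-34.3), np.float64(-27.3), np.float64(7.1), np.float64(8.47), -1]
[np.float64(-37.9), np.float64(-22.0), np.float64(7.1), np.float64(8.47), -1]
[np.float64(-40.7), np.float64(-16.2), np.float64(7.1), np.float64(8.47), -1]
[np.float64(-42.7), np.float64(-10.0), np.float64(7.1), np.float64(8.47), -1]
[np.float64(-43.7), np.float64(-3.6), np.float64(7.1), np.float64(8.47), -1]
[np.float64(-43.7), np.float64(2.9), np.float64(7.1), np.float64(8.47), -1]
[np.float64(-42.8), np.float64(9.3), np.float64(7.1), 0, -1]
[np.float64(-42.8), np.float64(9.3), np.float64(7.1), 0, -1]
[np.float64(-42.8), np.float64(9.3), np.float64(7.1), 0, -1]
[np.float64(-42.8), np.float64(9.3), np.float64(7.1), 0, -1]
[np.float64(-42.8), np.float64(9.3), np.float64(7.1), 0, -1]
[np.float64(-42.8), np.float64(9.3), np.float64(7.1), 0, -1]
[np.float64(-42.8), np.float64(9.3), np.float64(7.1), 0, -1]
[np.float64(-42.8), np.float64(9.3), np.float64(7.1), 0, -1]
[np.float64(-42.8), np.float64(9.3), np.float64(7.1), 0, -1]
```

>>> drive_tool:
  increments:
    - [-30,-32,7,8.47,-1]
    - [-34,-27,7,8.47,-1]
    - [-38,-22,7,8.47,-1]
    - [-41,-16,7,8.47,-1]
    - [-43,-10,7,8.47,-1]
  grip_force: 10

```text
clock: 1.1
position: [0.2793, 0.3403, 0.1982]
orientation: [0.515, 0.857, 0.0, 0.0]
contact_force: [1.3, -0.3, -0.1]
grip_width: 0.587
finger_force: 0.0
```

>>> drive_tool:
  increments:
    - [-44,-4,7,8.47,-1]
    - [-44,3,7,8.47,-1]
    - [-43,9,7,0,-1]
    - [-43,9,7,0,-1]
    - [-43,9,7,0,-1]

```text
clock: 1.6
position: [0.3664, 0.1379, 0.1634]
orientation: [0.634, 0.774, 0.0, 0.0]
contact_force: [0.9, 0.9, 0.7]
grip_width: 0.151
finger_force: 0.0
```

>>> drive_tool:
  increments:
    - [-43,9,7,0,-1]
    - [-43,9,7,0,-1]
    - [-35,9,7,0,-1]
    - [0,0,0,0,-1]
    - [0,0,0,0,-1]

```text
clock: 2.1
position: [0.416, 0.026, 0.1423]
orientation: [0.634, 0.773, 0.0, -0.0]
contact_force: [0.2, 0.1, 0.5]
grip_width: 0.01
finger_force: 0.0
```

```bash
python3 plan.py -70 107 66 1
```

```text
t 2.1 tray-frame mm [-99.47 241.63 142.26] F [0.25 0.09 0.47] axes [[-0.1952, 0.9808, 0.0006], [0.9808, 0.1952, -0.0005], [-0.0006, 0.0005, -1.0]] grip 0.009999107995051373
turn deg -0.09 goal [ 0.4714 -0.1002  0.066 ]
[np.float64(-134.6), np.float64(29.7), np.float64(76.3), np.float64(-0.09), -1]
```

>>> drive_tool:
  increments:
    - [-45,10,10,0,-1]
    - [-45,10,15,0,-1]
    - [-44.6,9.7,20,0,-1]
    - [0,0,20,0,-1]
    - [0,0,8,0,-1]

```text
clock: 2.6
position: [0.4708, -0.0987, 0.0677]
orientation: [0.634, 0.774, -0.0, -0.002]
contact_force: [-1.0, 0.7, -0.8]
grip_width: 0.006
finger_force: 0.0
```

>>> drive_tool:
  increments:
    - [0,0,0,0,-1]
    - [0,0,0,0,-1]
    - [0,0,0,0,-1]

```text
clock: 2.9
position: [0.4725, -0.0992, 0.0705]
orientation: [0.633, 0.774, 0.0, 0.001]
contact_force: [-0.5, 0.1, -0.4]
grip_width: 0.006
finger_force: 0.0
```

```bash
python3 - <<'E'
from h import *
for i in range(4):
    s=telemetry.read_state();print(s["position"],s["contact_force"]);get_image("top")
E
python3 plan.py -70 107 61 1
```

```text
[ 0.47245202 -0.09921575  0.07053769] [-0.48771457  0.12045174 -0.35529266]
[ 0.47244962 -0.09940902  0.07049334] [ 0.35873357  0.32550157 -0.2679185 ]
[ 0.47236561 -0.09956442  0.07035588] [0.00117786 0.21329458 0.78551399]
[ 0.47229599 -0.09971136  0.07018603] [-0.47123254 -0.54659614  0.32212045]
t 3.1 tray-frame mm [-69.18 107.24  70.  ] F [ 0.27  0.74 -0.17] axes [[-0.1974, 0.9803, -0.0008], [0.9803, 0.1974, 0.0011], [0.0012, -0.0005, -1.0]] grip 0.0061153388783351465
turn deg 0.04 goal [ 0.4714 -0.1002  0.061 ]
[np.float64(-0.2), np.float64(-0.8), np.float64(9.0), np.float64(0.04), -1]
```

>>> drive_tool:
  increments:
    - [0,-1,2,0,-1]
    - [0,0,2,0,-1]
    - [0,0,2,0,-1]
    - [0,0,1.5,0,-1]
    - [0,0,0,0,-1]

```text
clock: 3.6
position: [0.4705, -0.1, 0.0614]
orientation: [0.634, 0.774, -0.0, -0.0]
contact_force: [-0.6, -0.5, -0.1]
grip_width: 0.002
finger_force: 0.0
```

>>> drive_tool:
  increments:
    - [0,0,0,0,-1]
    - [0,0,0,0,-1]
    - [0,0,0,0,-1]
    - [0,0,0,0,-1]
    - [0,0,0,0,-1]

```text
clock: 4.1
position: [0.4708, -0.1001, 0.0619]
orientation: [0.634, 0.774, 0.0, 0.0]
contact_force: [0.9, -0.8, 0.6]
grip_width: 0.007
finger_force: 0.0
```

>>> drive_tool:
  increments:
    - [0,0,0.5,0,-1]
    - [0,0,0,0,-1]
    - [0,0,0,0,-1]
    - [0,0,0,0,-1]

```text
clock: 4.5
position: [0.4708, -0.1001, 0.0613]
orientation: [0.634, 0.774, -0.0, -0.0]
contact_force: [0.6, 0.2, 1.6]
grip_width: 0.003
finger_force: 0.0
```

>>> drive_tool:
  increments:
    - [0,0,0.5,0,-1]
    - [0,0,0,0,-1]
    - [0,0,0,0,-1]
    - [0,0,0,0,-1]

```text
clock: 4.9
position: [0.4708, -0.1001, 0.0608]
orientation: [0.634, 0.774, -0.0, 0.0]
contact_force: [-0.2, -0.7, 0.3]
grip_width: -0.001
finger_force: 0.0
```

>>> drive_tool:
  increments:
    - [0,0,0.4,0,-1]
    - [0,0,0,0,-1]
    - [0,0,0,0,-1]

```text
clock: 5.2
position: [0.4708, -0.1001, 0.0604]
orientation: [0.634, 0.774, -0.0, -0.0]
contact_force: [-0.9, -0.0, -0.4]
grip_width: 0.007
finger_force: 0.0
```

>>> drive_tool:
  increments:
    - [0,0,0.4,0,-1]
    - [0,0,0,0,-1]
    - [0,0,0,0,-1]

```text
clock: 5.5
position: [0.4708, -0.1001, 0.06]
orientation: [0.634, 0.774, 0.0, -0.0]
contact_force: [-0.4, -0.3, -0.1]
grip_width: 0.007
finger_force: 0.0
```

>>> drive_tool:
  increments:
    - [0,0,0.4,0,-1]
    - [0,0,0,0,-1]
    - [0,0,0,0,-1]

```text
clock: 5.8
position: [0.4708, -0.1001, 0.0596]
orientation: [0.634, 0.774, -0.0, -0.0]
contact_force: [0.5, 0.3, -0.1]
grip_width: 0.005
finger_force: 0.0
```

>>> drive_tool:
  increments:
    - [0,0,0.3,0,-1]
    - [0,0,0,0,-1]
    - [0,0,0,0,-1]

```text
clock: 6.1
position: [0.4708, -0.1001, 0.0593]
orientation: [0.634, 0.774, -0.0, -0.0]
contact_force: [-0.2, -0.4, -0.2]
grip_width: 0.008
finger_force: 0.0
```

>>> drive_tool:
  increments:
    - [0,0,0.3,0,-1]
    - [0,0,0,0,-1]
    - [0,0,0,0,-1]

```text
clock: 6.4
position: [0.4709, -0.1001, 0.0591]
orientation: [0.634, 0.774, 0.0, 0.0]
contact_force: [-0.7, 0.5, 1.2]
grip_width: 0.007
finger_force: 0.5
```

Light contact shows at TCP z ≈ 59.1 mm, as it should. I'll lift about 0.5 mm and begin the pass.

>>> drive_tool:
  increments:
    - [0,0,-0.5,0,-1]
    - [-2,0,0,0,-1]
    - [-4,0,0,0,-1]
    - [-4,0,0,0,-1]
    - [-4,0,0,0,-1]

```text
clock: 6.9
position: [0.4734, -0.1138, 0.0594]
orientation: [0.634, 0.774, 0.0, -0.001]
contact_force: [-0.8, 2.8, 1.0]
grip_width: 0.003
finger_force: 1.1
```

```bash
python3 plan.py -70 -105 59.5 1
```

```text
t 6.9 tray-frame mm [-70.72  93.27  59.41] F [-0.82  2.78  0.96] axes [[-0.1967, 0.9805, 0.001], [0.9805, 0.1967, -0.0004], [-0.0006, 0.001, -1.0]] grip 0.0026049135582818734
turn deg -0.0 goal [ 0.5131 -0.308   0.0595]
[np.float64(-198.3), np.float64(0.7), np.float64(-0.1), np.float64(-0.0), -1]
```

>>> drive_tool:
  increments:
    - [-4,0.2,0,0,-1]
    - [-4,0.2,0,0,-1]
    - [-4,0.2,0,0,-1]
    - [-4,0,0,0,-1]
    - [-4,0,0,0,-1]

```text
clock: 7.4
position: [0.4783, -0.1338, 0.0596]
orientation: [0.634, 0.774, 0.0, 0.0]
contact_force: [0.0, 1.3, 1.1]
grip_width: 0.001
finger_force: 0.4
```

>>> drive_tool:
  increments:
    - [-4,0,0,0,-1]
    - [-4,0,0,0,-1]
    - [-4,0,0,0,-1]
    - [-4,0,0,0,-1]
    - [-4,0,0,0,-1]

```text
clock: 7.9
position: [0.482, -0.1531, 0.0594]
orientation: [0.634, 0.774, 0.0, -0.0]
contact_force: [-1.1, 2.7, 0.2]
grip_width: 0.007
finger_force: 1.1
```

```bash
python3 plan.py -70 -105 59.5 1
python3 - <<'E'
from h import *
im=get_image("side");cv2.imwrite("pics/mid.png",cv2.resize(im[150:350,200:450],None,fx=3,fy=3))
E
```

```text
t 7.9 tray-frame mm [-70.05  53.05  59.43] F [-1.05  2.72  0.16] axes [[-0.1967, 0.9805, 0.0005], [0.9805, 0.1967, -0.0001], [-0.0002, 0.0005, -1.0]] grip 0.007315320999035052
turn deg 0.0 goal [ 0.5131 -0.308   0.0595]
[np.float64(-158.1), np.float64(0.0), np.float64(-0.1), np.float64(0.0), -1]
```

View pics/mid.png

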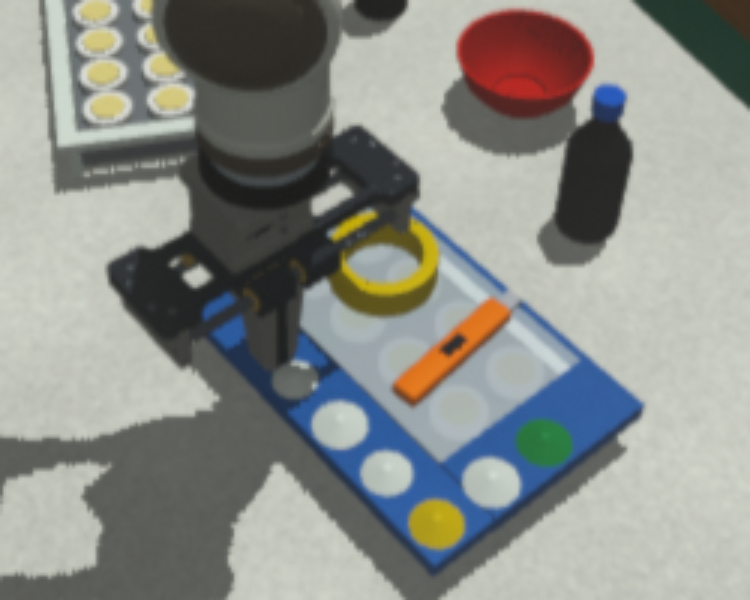

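The crop shows the fingers just past red and starting on white stud 2 at (295,378). The tray hasn't moved, and the tape and cutter are clear of the fingers. Continuing.

>>> drive_tool:
  increments:
    - [-5,0,0,0,-1]
    - [-5,0,0,0,-1]
    - [-5,0,0,0,-1]
    - [-5,0,0,0,-1]
    - [-5,0,0,0,-1]

```text
clock: 8.45
position: [0.4871, -0.1782, 0.0596]
orientation: [0.634, 0.774, -0.0, 0.0]
contact_force: [-0.3, 0.7, 1.1]
grip_width: 0.008
finger_force: 0.4
```

>>> drive_tool:
  increments:
    - [-5,0,0,0,-1]
    - [-5,0,0,0,-1]
    - [-5,0,0,0,-1]
    - [-5,0,0,0,-1]
    - [-5,0,0,0,-1]

```text
clock: 8.95
position: [0.4917, -0.2018, 0.0593]
orientation: [0.634, 0.774, 0.0, -0.001]
contact_force: [-0.2, 2.8, 1.3]
grip_width: 0.007
finger_force: 1.1
```

>>> drive_tool:
  increments:
    - [-5,0,0,0,-1]
    - [-5,0,0,0,-1]
    - [-5,0,0,0,-1]
    - [-5,0,0,0,-1]
    - [-5,0,0,0,-1]

```text
clock: 9.45
position: [0.4969, -0.227, 0.0596]
orientation: [0.634, 0.774, -0.0, 0.0]
contact_force: [-0.6, 1.8, 1.3]
grip_width: 0.008
finger_force: 0.5
```

```bash
python3 plan.py -70 -105 59.5 1
```

```text
t 9.45 tray-frame mm [-69.95 -22.36  59.56] F [-0.64  1.77  1.29] axes [[-0.1967, 0.9805, -0.0001], [0.9805, 0.1967, 0.0001], [0.0001, -0.0001, -1.0]] grip 0.007750460304581135
turn deg 0.0 goal [ 0.5131 -0.308   0.0595]
[np.float64(-82.6), np.float64(-0.1), np.float64(0.1), np.float64(0.0), -1]
```

>>> drive_tool:
  increments:
    - [-5,0,0,0,-1]
    - [-5,0,0,0,-1]
    - [-5,0,0,0,-1]
    - [-5,0,0,0,-1]
    - [-5,0,0,0,-1]

```text
clock: 9.95
position: [0.5016, -0.2508, 0.0593]
orientation: [0.634, 0.774, 0.0, -0.001]
contact_force: [-0.0, 2.6, 1.8]
grip_width: 0.006
finger_force: 1.1
```

>>> drive_tool:
  increments:
    - [-5,0,0,0,-1]
    - [-5,0,0,0,-1]
    - [-5,0,0,0,-1]
    - [-5,0,0,0,-1]
    - [-5,0,0,0,-1]

```text
clock: 10.45
position: [0.5067, -0.2759, 0.0595]
orientation: [0.634, 0.774, -0.0, 0.0]
contact_force: [-0.1, 0.3, -0.5]
grip_width: 0.005
finger_force: 0.3
```

>>> drive_tool:
  increments:
    - [-5,0,0,0,-1]
    - [-5,0,0,0,-1]
    - [-5,0,0,0,-1]
    - [-5,0,0,0,-1]
    - [-5,0,0,0,-1]

```text
clock: 10.95
position: [0.5118, -0.3005, 0.0596]
orientation: [0.634, 0.774, -0.0, 0.0]
contact_force: [0.2, 0.4, -0.2]
grip_width: 0.006
finger_force: 0.0
```

>>> drive_tool:
  increments:
    - [-5,0,0,0,-1]
    - [-4,0,0,0,-1]
    - [0,0,0,0,-1]
    - [0,0,0,0,-1]

```text
clock: 11.35
position: [0.5134, -0.3091, 0.0596]
orientation: [0.634, 0.774, -0.0, 0.0]
contact_force: [0.0, -0.8, 0.4]
grip_width: 0.003
finger_force: 0.3
```

```bash
python3 plan.py 25 -105 59.5 1
```

```text
t 11.35 tray-frame mm [ -69.92 -106.17   59.61] F [ 0.05 -0.83  0.35] axes [[-0.1968, 0.9804, -0.0006], [0.9804, 0.1968, 0.0002], [0.0003, -0.0005, -1.0]] grip 0.0026288511943046797
turn deg 0.01 goal [ 0.6063 -0.2893  0.0595]
[np.float64(1.2), np.float64(94.9), np.float64(0.1), np.float64(0.01), -1]
```

>>> drive_tool:
  increments:
    - [0.3,3,0,0,-1]
    - [0.3,4,0,0,-1]
    - [0.3,5,0,0,-1]
    - [0.3,5,0,0,-1]
    - [0,5,0,0,-1]

```text
clock: 11.85
position: [0.5349, -0.303, 0.0594]
orientation: [0.633, 0.774, -0.0, -0.0]
contact_force: [-2.4, -0.2, 1.4]
grip_width: 0.006
finger_force: 1.1
```

>>> drive_tool:
  increments:
    - [0,5,0,0,-1]
    - [0,5,0,0,-1]
    - [0,5,0,0,-1]
    - [0,5,0,0,-1]
    - [0,5,0,0,-1]

```text
clock: 12.35
position: [0.5598, -0.2983, 0.0596]
orientation: [0.634, 0.774, 0.0, 0.0]
contact_force: [-1.4, -0.6, 0.6]
grip_width: 0.004
finger_force: 0.6
```

```bash
python3 plan.py 25 -105 59.5 1
```

```text
t 12.35 tray-frame mm [ -22.28 -104.65   59.6 ] F [-1.43 -0.56  0.55] axes [[-0.1969, 0.9804, -0.0002], [0.9804, 0.1969, 0.0005], [0.0005, -0.0001, -1.0]] grip 0.003959866603008328
turn deg 0.01 goal [ 0.6063 -0.2893  0.0595]
[np.float64(-0.4), np.float64(47.3), np.float64(0.1), np.float64(0.01), -1]
```

>>> drive_tool:
  increments:
    - [0,5,0,0,-1]
    - [0,5,0,0,-1]
    - [0,5,0,0,-1]
    - [0,5,0,0,-1]
    - [0,5,0,0,-1]

```text
clock: 12.85
position: [0.5836, -0.2934, 0.0594]
orientation: [0.634, 0.774, -0.0, -0.0]
contact_force: [-2.4, 0.1, 0.7]
grip_width: 0.003
finger_force: 1.1
```

>>> drive_tool:
  increments:
    - [0,5,0,0,-1]
    - [0,5,0,0,-1]
    - [0,5,0,0,-1]
    - [0,4,0,0,-1]
    - [0,3,0,0,-1]

```text
clock: 13.35
position: [0.6057, -0.2891, 0.0596]
orientation: [0.634, 0.774, 0.0, 0.0]
contact_force: [-1.4, -0.6, 0.9]
grip_width: 0.005
finger_force: 0.8
```

>>> drive_tool:
  increments:
    - [0,0,0,0,-1]
    - [0,0,0,0,-1]

```text
clock: 13.55
position: [0.6056, -0.2891, 0.0596]
orientation: [0.634, 0.774, 0.0, 0.0]
contact_force: [0.3, 0.6, 1.3]
grip_width: 0.006
finger_force: 0.4
```

```bash
python3 plan.py
```

```text
t 13.55 tray-frame mm [  24.4  -104.64   59.63] F [0.28 0.57 1.26] axes [[-0.197, 0.9804, -0.0003], [0.9804, 0.197, 0.0007], [0.0008, -0.0001, -1.0]] grip 0.006418752575806436
```

All seven studs passed. Lifting straight up, then clearing sideways so both cameras can see.

>>> drive_tool:
  increments:
    - [0,0,-5,0,-1]
    - [0,0,-20,0,-1]
    - [0,0,-40,0,-1]
    - [0,0,-40,0,-1]
    - [0,-20,-30,0,-1]

```text
clock: 14.05
position: [0.5871, -0.2931, 0.1978]
orientation: [0.633, 0.774, 0.0, 0.002]
contact_force: [-0.0, 0.0, 0.5]
grip_width: 0.006
finger_force: 0.0
```

>>> drive_tool:
  increments:
    - [0,-45,0,0,-1]
    - [0,-45,0,0,-1]
    - [0,-45,0,0,-1]
    - [0,-45,0,0,-1]
    - [0,-45,0,0,-1]

```text
clock: 14.55
position: [0.3632, -0.3373, 0.1947]
orientation: [0.634, 0.774, -0.0, 0.0]
contact_force: [-0.5, -0.6, 1.0]
grip_width: 0.004
finger_force: 0.0
```

>>> drive_tool:
  increments:
    - [40,0,0,0,-1]
    - [40,0,0,0,-1]
    - [40,0,0,0,-1]
    - [40,0,0,0,-1]
    - [40,0,0,0,-1]

```text
clock: 15.05
position: [0.3249, -0.1399, 0.1945]
orientation: [0.634, 0.773, 0.0, 0.0]
contact_force: [0.1, -0.1, -0.1]
grip_width: 0.0
finger_force: 0.0
```

>>> drive_tool:
  increments:
    - [40,0,0,0,-1]
    - [40,0,0,0,-1]
    - [40,0,0,0,-1]
    - [0,0,0,0,-1]
    - [0,0,0,0,-1]

```text
clock: 15.55
position: [0.3021, -0.0235, 0.1947]
orientation: [0.633, 0.774, -0.0, 0.001]
contact_force: [-0.3, -0.7, -0.9]
grip_width: 0.004
finger_force: 0.0
```

```bash
python3 plan.py; sed -i 's/\.0435/.0405/g;s/fit.png/after.png/' fit.py; python3 fit.py
```

```text
t 15.55 tray-frame mm [-220.92  215.44  194.74] F [-0.33 -0.66 -0.87] axes [[-0.1989, 0.98, -0.0014], [0.98, 0.1989, 0.0009], [0.0011, -0.0011, -1.0]] grip 0.00435055291200733
top [[360.7, 256.1, 33.0], [382.8, 250.7, 30.0], [404.7, 245.6, 29.0], [426.7, 240.5, 30.0], [448.4, 235.5, 31.0], [442.8, 213.4, 28.0], [437.4, 191.5, 17.0]]
side [[283.9, 261.6, 17.0], [298.0, 276.0, 21.0], [312.9, 291.0, 20.0], [328.4, 307.0, 23.0], [345.2, 324.3, 29.0], [363.3, 310.1, 24.0], [380.9, 297.3, 18.0]]
['top'] [ 0.561  -0.1906  0.1974] 0.05
[[-0.1, -0.1], [-0.0, 0.2], [0.1, 0.1], [-0.0, 0.1], [-0.0, 0.0], [0.1, -0.1], [0.1, -0.1]]
['side'] [ 0.5621 -0.1906  0.1973] 0.11
[[0.1, 0.0], [0.0, -0.0], [-0.1, 0.1], [0.1, 0.2], [-0.2, -0.2], [0.0, 0.1], [-0.0, -0.2]]
['top', 'side'] [ 0.5616 -0.1906  0.1974] 0.72
[[-0.1, -0.4], [-0.0, -0.1], [0.1, -0.2], [0.0, -0.2], [0.0, -0.3], [0.1, -0.4], [0.1, -0.4], [-0.1, 0.2], [-0.2, 0.1], [-0.3, 0.2], [-0.2, 0.3], [-0.4, -0.1], [-0.2, 0.3], [-0.3, -0.1]]
[[0.4782, -0.1308, 0.04], [0.487, -0.1749, 0.04], [0.4959, -0.2191, 0.04], [0.5047, -0.2632, 0.04], [0.5135, -0.3073, 0.04], [0.5576, -0.2985, 0.04], [0.6018, -0.2897, 0.04]]
```

View pics/after.png

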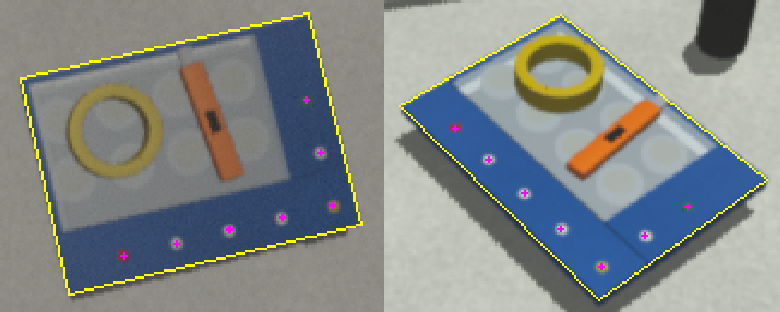

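All seven studs now show only their small flat tops (about 30 px in the top view, down from 230–290). The tray moved less than 1 mm, the tape and cutter are where they were, and the hand is clear.

```bash
python3 -c "
from bench import order;print(order.hand_in())"
```

```text
the job is handed in; nothing more can be done
None
```

The tray is shut and handed in: one light, low pass from red past yellow to green left all seven studs looking fully home in both cameras, with tray, tape and cutter in place and the hand clear.

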